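# Close the snap tray and draw out the rivet tray

### The job

Two wooden trays slide in low cases on this leather bench. First push the narrow tray, which was left part open, fully home into its case; then hook a fingertip behind the front lip of the wide tray and draw it out as far as it will go, so that its rivets can be reached, and leave it so. Pinch and lift nothing: do not press on the outside of the wide tray's front, and leave the spool, bottle, mallet and jar where they are.

Things in the scene. Friction and masses are not known exactly. Their poses are not given: they have to be found in the camera images.
- wide_case_front (a point): plywood case of the wide tray, fixed to the bench: 200 deep (x) x 170 wide (y) x 60 mm high. This point is the middle of the top edge of its open front. Its x axis points level into the case, y along the front, z up; the tray comes out along -x.
- narrow_case_front (a point): plywood case of the narrow tray, fixed to the bench: 200 deep (x) x 110 wide (y) x 60 mm high; point and axes as for the wide case. Either case may stand to the left.
- wide_tray_lip (a point): wide tray, 150 mm wide outside (138 inside), side walls 40 mm high: middle of the top edge of its front lip, on the lip's INNER face (towards the case), 52 mm above the bench. Axes as the case's: x from the lip towards the case, z up. The lip is a 6 mm upright board with a 5 mm face board outside it, so the front's outer face lies 11 mm out (-x) from this point.
- wide_tray_well (a point): middle of the floor of the empty finger well behind the wide tray's lip, 14 mm above the bench, 27.5 mm behind the lip's inner face. The well runs 67 mm back from the lip to a cross wall in the tray, but is covered by the case roof (top 60 mm above the bench) beyond 55 mm + the value of joint wide_tray.
- narrow_tray_lip (a point): narrow tray, 90 mm wide outside (78 inside), otherwise built like the wide one: middle of the top edge of its lip on the inner face, 52 mm above the bench, axes as the case's. The front's outer face, which may be pushed, lies 11 mm out (-x) from this point and reaches from 12 to 44 mm above the bench.
- wide_face (a point): face board on the outside of the wide tray's lip, 5 x 150 x 32 mm, from 12 to 44 mm above the bench; this point is the centre of its outer face. Not to be pressed.
- wide_tray (a joint): how far the wide tray is drawn out, in m: 0 fully home, 0.12 fully out at its end stop; starts 0 to 0.015. Sliding friction about 2.5 N, stays where it is left.
- narrow_tray (a joint): the same for the narrow tray: 0 fully home at its stop, 0.12 fully out; starts 0.05 to 0.09.
- spool_mid (a point): middle of a blue thread spool standing on the bench, 38 mm diameter, 45 mm high; bystander
- bottle_mid (a point): middle of a black dye bottle standing on the bench, 60 mm diameter, 130 mm high; bystander
- mallet_mid (a point): middle of the head (50 x 85 x 50 mm) of a mallet lying on the bench; its handle, 24 mm thick, reaches 200 mm along the point's -x; bystander
- jar_mid (a point): middle of an amber jar standing on the roof of the wide case, 54 mm diameter, 60 mm high; bystander

How it is judged:
On the way, in this order (a step that is already met when the one before it is completed fails the run):
1. the narrow tray is pushed fully home (value of joint narrow_tray below 0.006 m and value of joint wide_tray below 0.03 m), for 0.2 s.
2. then the wide tray is drawn fully out (value of joint wide_tray above 0.112 m), for 0.2 s.
At the end, for the whole second after the job is handed in: The narrow tray is home (within 6 mm), the wide tray is drawn out to its stop (within 8 mm) and at rest, and the spool, bottle, mallet and jar are within 20 mm of where they stood (value of joint narrow_tray below 0.006 m and value of joint wide_tray above 0.112 m and velocity of joint wide_tray between -0.01 and 0.01 m/s and distance of each of spool_mid, bottle_mid, mallet_mid, jar_mid from where it was at the start of the episode below 0.02 m); the robot touches nothing.
It fails at once if the spool was moved, tipped or lifted (more than 20 mm) (distance of spool_mid from where it was at the start of the episode above 0.02 m).
It fails at once if the bottle was moved, tipped or lifted (more than 20 mm) (distance of bottle_mid from where it was at the start of the episode above 0.02 m).
It fails at once if the mallet was moved, tipped or lifted (more than 20 mm) (distance of mallet_mid from where it was at the start of the episode above 0.02 m).
It fails at once if the jar was moved, tipped or lifted (more than 20 mm) (distance of jar_mid from where it was at the start of the episode above 0.02 m).
It fails at once if the outside of the wide tray's front was pressed or pinched (more than 3 N) (contact force between the fingers and wide_tray_c6 above 3 N).
It also fails if it takes over 48 s, if anything falls off the work surface, if the arm or the gripper's body presses on something with over 40 N, if the wrist force passes 120 N, or if a joint passes its speed limit or range.

### The arm

A 7-joint arm with a two-finger parallel gripper is mounted at the origin on the work surface. World frame = base frame: x ahead of the robot, y to its left, z up, the work surface at z = 0. Lengths are in m, angles in rad, forces in N, time in s.
With the tool pointing down it reaches from about 0.425 to 0.825 m from the base axis. Payload 3.6 kg.
Tool frame: the origin (TCP) lies at the very end of the fingers, on their centre line; the grasp point (between the pads) lies 19 mm behind it (ctrl.grip_point_offset is the distance from the TCP to the grasp point, in m); y points along the fingers, x is the direction in which the jaws open and shut, and the axes are right-handed (so a half turn about y gives the same grasp; the last joint's range is limited). The gripper opens to 85 mm and grips with 20 to 120 N. Pads are 22 mm wide; open, the fingers measure 114 mm over their backs; the gripper's body (76 mm by 85 mm) begins 54 mm behind the grasp point. The pads swing forward as they close: fully open they stand 13 mm farther back than shut.
Start: joints at [1.31, 0.615, -0.013, 1.423, 0.008, 1.103, -0.04], TCP at [0.151, -0.632, 0.231] pointing down, gripper open.
Joint ranges: [-3.12, 3.12], [-0.3, 2.06], [-1.34, 1.32], [0.26, 2.42], [-1.36, 4.5], [0.01, 1.98], [-2.84, 2.84]. Speed limits (rad/s): [2.79, 2.79, 3.14, 3.14, 3.14, 3.14, 3.14].

### API

Orientations are given as a rotation vector (axis times angle).
In Python, from station import ctrl gives the robot as it stands. The module is installed in compiled form; this text tells all that it offers.
- The arm moves only by the tool step_arm, never from a script. Its argument "rows" is a list of rows, each a list of 5 numbers: the finger opening in cm, from 0 to 8.54, then the shift along the tool's x, y, z in cm, then the turn about the tool's y in rad. In form: [[grip, dx, dy, dz, twist], ...]. A call has 1 to 10 rows; each row is the pose to reach, as a shift and turn from the pose commanded when the call began, along the tool's axes at that moment; what a row does not reach only later rows make up. A row lasts 1/12 s, in which the tool goes at most 41.7 mm and 7.16 degrees, less where a joint would pass 70% of its speed; a pose out of reach is approached as far as the arm can. A call with a gripper value outside its range is refused whole. The fingers move at their own pace and stop on an object; "newtons" is the grip in N (left out, the last holds). Time passes only in rows, so rows that repeat a pose let the fingers close. It gives the time, the measured TCP pose, the force and the opening at its end, in the units of the state.
- ctrl.sense(): the state, without advancing time (a new reading comes with each control period).
- ctrl.grab_frame(name): name is "side" or "top" or "wrist"; returns a dict with "color" (420x560x3 uint8, blue, green, red), "range_z" (420x560 float32, m along the optical axis (not along the pixel's ray), 0 where there is no reading), "vfov" (degrees; the focal length in pixels is half the picture's height over the tangent of half this angle, whatever the lens; pixels are square), "cx", "cy" (the principal point, pixels), "rvec" (rotation vector, rad) and "tvec" (3), from world to camera coordinates, as OpenCV has them. Camera axes: x right, y down, z forward; pixel columns grow to the right and rows downward; lengths in m; the calibration is good to about 2 mm. The wrist camera is an equidistant fisheye: a pixel r from the principal point sees the ray r / f radians off the axis. A picture is of the moment at which its call begins.
- ctrl.close_job(): hands the job in, once; it reports no verdict.
Trained networks look in a picture, given as the dict that the camera call returned (one of the last four; its "shot" number tells which), for a name from the list of things; names that differ only in an ending like _2 or _b are one class to them, and where a whole thing is asked for, a point or a joint stands for the part that bears it (a point fixed in the world has none). Each returns a list of dicts, best first, with "conf" (0 to 1); they miss things now and then, are a little off and sometimes report something else, mostly with a low value. They report only what shows in the picture. A call takes as long as a camera call.
- ctrl.outline_of(picture, target): "region" (420x560 bool, what is visible of it) and "bbox" ([centre column, centre row, width, height] in pixels, round what is visible of it).
The state is a dict: "time_s": time; "joints": joint angles; "joint_vel": joint speeds; "joint_torque": joint torques, N m; "eef_pos": TCP position; "tool_rot": TCP orientation; "wrist_force": force on the tool from outside, world axes, zero at the start; "moment": the same for the moment, N m; "finger_gap": finger opening in m.
Only numpy, scipy, OpenCV 4.12 (cv2) and the standard library are available. Lean on these libraries where they do the work, as an engineer would, in place of code of your own. Each camera call takes 0.05 s, during which the arm holds its last target. There are 200 camera calls.

## Working session

There is one attempt and no reset: what is moved stays moved. The work goes in short steps, Python scripts to look and compute and a tool call to move; the robot and the scene stay as the last step left them, time stands still between calls to the robot, and variables do not carry over. Pictures are saved under pics/ and viewed, about 8 in all and at most 12, crops included, and the job is handed in when it is done.

Besides the shell and the picture viewer there is one more tool, called as name(argument=value, ...) on one line, values as JSON. step_arm: Moves the arm, as the interface text tells. Its arguments: {"type":"object","properties":{"rows":{"type":"array"},"newtons":{"type":"number"}},"required":["rows"]}

```bash
mkdir -p pics
cat > h.py <<'E'
import numpy as np,cv2
from station import ctrl
def pts(p):
    z=p["range_z"];h,w=z.shape;f=h/2/np.tan(np.radians(p["vfov"])/2)
    v,u=np.mgrid[:h,:w];c=np.stack([(u-p["cx"])/f*z,(v-p["cy"])/f*z,z],-1)
    R=cv2.Rodrigues(np.array(p["rvec"],float))[0]
    return (c-np.array(p["tvec"]).ravel())@R
E
python3 - <<'E'
from h import *
s=ctrl.sense();print(s["time_s"],s["eef_pos"],s["tool_rot"],s["wrist_force"]);print(cv2.Rodrigues(np.array(s["tool_rot"]))[0].round(3))
for n in("top","side"):
    p=ctrl.grab_frame(n);cv2.imwrite(f"pics/{n}0.png",p["color"]);P=pts(p);np.savez(f"{n}0.npz",P=P,c=p["color"])
    for t in "wide_case_front narrow_case_front wide_tray_lip narrow_tray_lip wide_face spool_mid bottle_mid mallet_mid jar_mid".split():
        for d in ctrl.outline_of(p,t)[:2]:
            m=d["region"]&(p["range_z"]>0);q=P[m]
            if len(q): print(n,t,round(d["conf"],2),np.round(d["bbox"]),np.percentile(q,[2,50,98],axis=0).round(3).tolist())
E
```

```text
0.0 [ 0.15104214 -0.63142476  0.23016093] [-1.30957875  1.03588635 -1.03256064] [0.1392793  0.59651315 0.55734471]
[[ 0.233 -0.001  0.973]
 [-0.973  0.002  0.233]
 [-0.003 -1.    -0.   ]]
top wide_case_front 0.65 [210. 183.  75. 107.] [[0.581, 0.092, 0.011], [0.699, 0.176, 0.058], [0.84, 0.27, 0.063]]
top narrow_case_front 0.86 [342. 193.  68. 133.] [[0.52, -0.23, 0.01], [0.692, -0.168, 0.057], [0.854, -0.095, 0.062]]
top wide_tray_lip 0.56 [219. 218.  60.  41.] [[0.573, 0.087, 0.01], [0.619, 0.162, 0.015], [0.662, 0.232, 0.052]]
top narrow_tray_lip 0.73 [347. 228.  44.  61.] [[0.513, -0.233, 0.01], [0.59, -0.186, 0.015], [0.67, -0.135, 0.052]]
top wide_face 0.74 [219. 220.  64.  38.] [[0.573, 0.087, 0.009], [0.619, 0.162, 0.015], [0.662, 0.233, 0.052]]
top spool_mid 0.67 [145. 286.  25.  13.] [[0.426, 0.329, -0.001], [0.443, 0.342, 0.043], [0.463, 0.365, 0.047]]
top bottle_mid 0.83 [117. 245.  35.  26.] [[0.518, 0.385, 0.0], [0.541, 0.401, 0.085], [0.571, 0.431, 0.131]]
top mallet_mid 0.66 [442. 254.  38.  87.] [[0.413, -0.474, 0.011], [0.58, -0.427, 0.034], [0.626, -0.396, 0.054]]

[... 668 characters left out ...]
6, 0.015], [0.666, 0.241, 0.052]]
side wide_face 0.56 [239. 283.  49.  76.] [[0.575, 0.092, 0.01], [0.622, 0.166, 0.015], [0.666, 0.241, 0.052]]
side spool_mid 0.64 [272. 401.  19.  28.] [[0.429, 0.335, 0.002], [0.445, 0.356, 0.043], [0.462, 0.369, 0.047]]
side bottle_mid 0.87 [203. 399.  39.  41.] [[0.52, 0.393, 0.003], [0.54, 0.426, 0.09], [0.574, 0.448, 0.131]]
side mallet_mid 0.65 [372. 127.  77.  48.] [[0.415, -0.467, 0.006], [0.582, -0.418, 0.028], [0.629, -0.391, 0.052]]
side jar_mid 0.71 [238. 279.  52.  73.] [[0.576, 0.093, 0.01], [0.622, 0.166, 0.015], [0.665, 0.24, 0.052]]
side jar_mid 0.58 [188. 250.  30.  39.] [[0.705, 0.163, 0.066], [0.722, 0.191, 0.114], [0.751, 0.209, 0.121]]
```

View pics/top0.png

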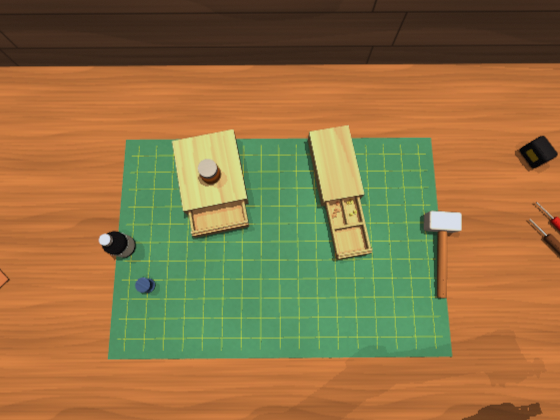

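View pics/side0.png

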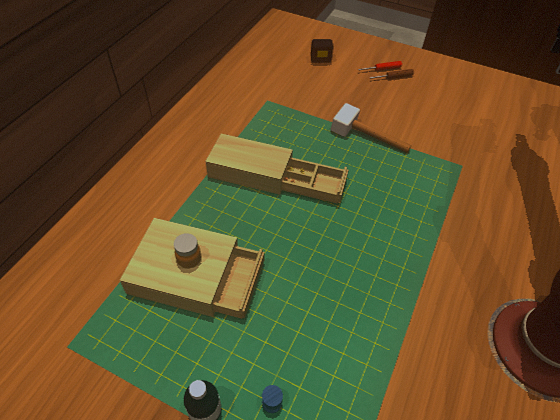

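The top view shows the wide case at left (210,183) with the jar on its roof and its front towards the robot. The narrow case is at right (337,165), with its tray front at (352,252). The side view agrees. Next I'll fit the geometry.

Run:
```python
from h import *
s=ctrl.sense();Rt=cv2.Rodrigues(np.array(s["tool_rot"]))[0]
A=np.concatenate([np.load(n+"0.npz")["P"].reshape(-1,3) for n in("top","side")])
for nm,lo,hi,W in(("wide",[.56,.05],[.87,.30],.17),("narrow",[.49,-.26],[.88,-.06],.11)):
    q=A[((A[:,:2]>lo)&(A[:,:2]<hi)).all(1)]
    r=q[(q[:,2]>.056)&(q[:,2]<.066)][:,:2].astype(np.float32)
    c,sz,a=cv2.minAreaRect(r);B=cv2.boxPoints((c,sz,a))
    e=B[np.argsort(B[:,0])]; 
    # depth axis: edge of length ~.2
    d=[B[1]-B[0],B[2]-B[1]]; k=np.argmax([np.linalg.norm(x) for x in d]);x=d[k]/np.linalg.norm(d[k]);x=x*np.sign(x[0]);y=np.array([-x[1],x[0]])
    c=np.array(c);fr=c-x*max(sz)/2
    l=(q[:,:2]-fr)@np.stack([x,y],1)
    m=(l[:,0]<-.01)&(q[:,2]>.047)&(q[:,2]<.056)&(abs(l[:,1])<W/2)
    L=l[m]
    print(nm,"size",np.round(sz,3),"yaw",np.arctan2(x[1],x[0]).round(3),"front",fr.round(4),"lipx",np.percentile(L[:,0],[1,10,50,90,99]).round(4),"y",np.percentile(L[:,1],[1,50,99]).round(3),len(L))
    f=(l[:,0]<-.01)&(q[:,2]<.047)&(q[:,2]>.02)&(abs(l[:,1])<.03);print("  face low pts x",np.percentile(l[f,0],[1,10,50]).round(4))
    # sand out
```

```text
wide size [0.205 0.175] yaw 0.196 front [0.6468 0.1683] lipx [-0.0614 -0.06   -0.0564 -0.053  -0.0516] y [-0.074  0.004  0.075] 342
  face low pts x [-0.0663 -0.0658 -0.0623]Traceback (most recent call last):
  File "<stdin>", line 15, in <module>
    return _quantile_unchecked(
        a, q, axis, out, overwrite_input, method, keepdims, weights)
    return _ureduce(a,
                    func=_quantile_ureduce_func,
    ...<5 lines>...
                    overwrite_input=overwrite_input,
                    method=method)
    r = func(a, **kwargs)
    result = _quantile(arr,
                       quantiles=q,
    ...<2 lines>...
                       out=out,
                       weights=wgt)
    slices_having_nans = np.isnan(arr[-1, ...])
                                  ~~~^^^^^^^^^
IndexError: index -1 is out of bounds for axis 0 with size 0
```

Run:
```python
from h import *
A=np.concatenate([np.load(n+"0.npz")["P"].reshape(-1,3) for n in("top","side")])
for nm,lo,hi,W in(("wide",[.56,.05],[.87,.30],.17),("narrow",[.49,-.26],[.90,-.06],.11)):
    q=A[((A[:,:2]>lo)&(A[:,:2]<hi)).all(1)]
    r=q[(q[:,2]>.057)&(q[:,2]<.064)&(q[:,0]>.58)][:,:2]
    best=None
    for a in np.arange(-.6,.6,.005):
        x=np.array([np.cos(a),np.sin(a)]);y=np.array([-x[1],x[0]])
        u=np.percentile(r@x,[.5,99.5]);v=np.percentile(r@y,[.5,99.5]);ar=np.ptp(u)*np.ptp(v)
        if best is None or ar<best[0]: best=(ar,a,x,y,u,v)
    ar,a,x,y,u,v=best; fr=x*u.mean()-.1*x+y*v.mean()
    l=(q[:,:2]-fr)@np.stack([x,y],1)
    L=l[(l[:,0]<-.04)&(q[:,2]>.048)&(q[:,2]<.056)&(abs(l[:,1])<W/2-.025)]
    print(nm,"size",np.ptp(u),np.ptp(v),"yaw",round(a,3),"front",fr.round(4),"lipx",np.percentile(L[:,0],[1,10,50,90,99]).round(4),len(L))
    f=(l[:,0]<-.04)&(q[:,2]<.045)&(q[:,2]>.02)&(abs(l[:,1])<.03);F=l[f,0];print("  face pts",len(F),np.sort(F)[:60:6].round(4))
    xl=np.percentile(L[:,0],50)+.0; print("  lip mid world",(fr+x*xl).round(4))
```

```text
wide size 0.19980551769515176 0.17110678433971777 yaw 0.2 front [0.649  0.1686] lipx [-0.0635 -0.0622 -0.0586 -0.0551 -0.0538] 255
  face pts 189 [-0.0694 -0.0684 -0.0682 -0.0682 -0.068  -0.0678 -0.0676 -0.0671 -0.0666
 -0.0661]
  lip mid world [0.5916 0.157 ]
narrow size 0.1987107938778342 0.1126819211657521 yaw 0.165 front [ 0.6646 -0.1698] lipx [-0.1482 -0.1474 -0.144  -0.1408 -0.1394] 94
  face pts 306 [-0.1535 -0.1533 -0.1531 -0.1524 -0.1515 -0.1509 -0.1502 -0.1501 -0.1499
 -0.1495]
  lip mid world [ 0.5226 -0.1935]
```

step_arm(rows=[[0,-4,0,4,0.02],[0,-8,0,8,0.04],[0,-11,0,12,0.07],[0,-13,0,16,0.07],[0,-16,0,20,0.07],[0,-19,0,24,0.07],[0,-22,0,28,0.07],[0,-25,0,32,0.07],[0,-28,0,36,0.07],[0,-31,0,39,0.07]], newtons=20)

```text
time_s: 1.83
eef_pos: [0.4101, -0.3043, 0.2318]
tool_rot: [-1.282, 1.086, -1.088]
wrist_force: [0.7, -0.6, 0.3]
finger_gap: -0.0003
```

```bash
cat > go.py <<'E'
# tool-frame offsets (cm) from the present TCP to points in a case frame
import sys;from h import *
C={"n":(np.array([.6646,-.1698]),.165),"w":(np.array([.649,.1686]),.2)}
s=ctrl.sense();R=cv2.Rodrigues(np.array(s["tool_rot"]))[0];e=np.array(s["eef_pos"])
print(s["time_s"].__round__(2),"tcp",e.round(4),"F",np.round(s["wrist_force"],1),"gap",round(s["finger_gap"],3),"yaw",np.arctan2(R[1,2],R[0,2]).round(3))
for k,(o,a) in C.items():
    M=np.array([[np.cos(a),-np.sin(a)],[np.sin(a),np.cos(a)]])
    print(k,"tcp in case xy",((e[:2]-o)@M).round(4))
for g in sys.argv[1:]:
    k,*v=g.split(",");v=np.array(v,float);o,a=C[k];M=np.array([[np.cos(a),-np.sin(a)],[np.sin(a),np.cos(a)]])
    t=np.r_[o+M@v[:2],v[2]];print(g,"world",t.round(3),"tool d cm",((t-e)@R*100).round(2))
E
python3 go.py n,-.19,0,.23 n,-.19,0,.022
```

```text
1.83 tcp [ 0.4101 -0.3043  0.2318] F [ 0.7 -0.6  0.3] gap -0.0 yaw 0.165
n tcp in case xy [-0.2731 -0.0909]
w tcp in case xy [-0.3281 -0.416 ]
n,-.19,0,.23 world [ 0.477 -0.201  0.23 ] tool d cm [-9.09  0.18  8.31]
n,-.19,0,.022 world [ 0.477 -0.201  0.022] tool d cm [-9.11 20.98  8.29]
```

step_arm(rows=[[0,-3,1,2.7,0],[0,-6,3,5.4,0],[0,-9,6,8,0],[0,-9,9,8,0],[0,-9,12,8,0],[0,-9,15,8,0],[0,-9,18,8,0],[0,-9,20,8,0],[0,-9,20.8,8,0],[0,-9,20.8,8,0]])

```text
time_s: 2.67
eef_pos: [0.472, -0.2034, 0.0218]
tool_rot: [-1.284, 1.09, -1.084]
wrist_force: [-0.4, -0.1, -0.5]
finger_gap: 0.0002
```

```bash
python3 go.py n,-.077,0,.022
python3 - <<'E'
from h import *
p=ctrl.grab_frame("side");cv2.imwrite("pics/s1.png",p["color"][60:360,100:500].repeat(2,0).repeat(2,1))
E
```

```text
2.67 tcp [ 0.472  -0.2034  0.0218] F [-0.4 -0.1 -0.5] gap 0.0 yaw 0.165
n tcp in case xy [-0.1955 -0.0016]
w tcp in case xy [-0.2474 -0.3295]
n,-.077,0,.022 world [ 0.589 -0.182  0.022] tool d cm [-0.16 -0.06 11.85]
```

View pics/s1.png

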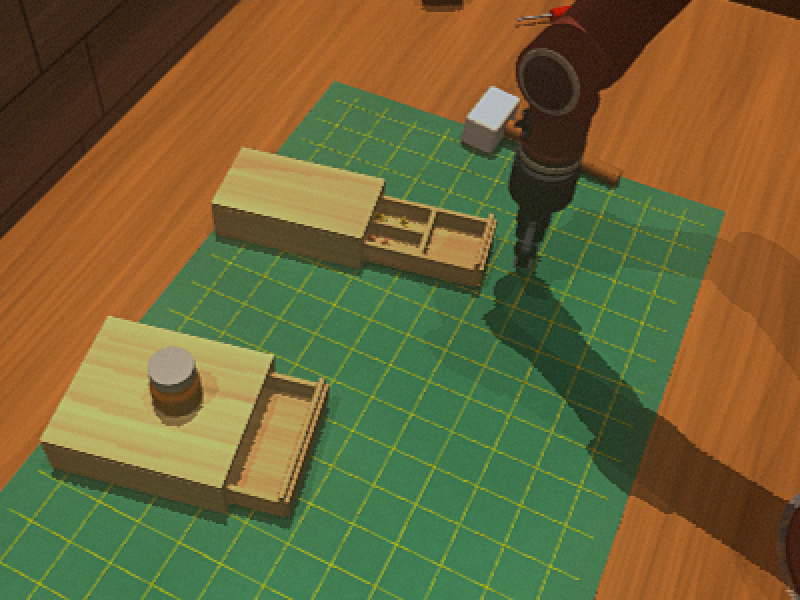

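The closed fingers (525,245) stand just clear of the narrow tray's front, and the mallet is clear. Pushing in now.

step_arm(rows=[[0,-0.1,0,1.2,0],[0,-0.1,0,2.4,0],[0,-0.1,0,3.6,0],[0,-0.1,0,4.8,0],[0,-0.1,0,6,0],[0,-0.1,0,7.2,0],[0,-0.1,0,8.4,0],[0,-0.1,0,9.6,0],[0,-0.1,0,10.6,0],[0,-0.1,0,11.0,0]])

```text
time_s: 3.55
eef_pos: [0.5824, -0.1851, 0.0253]
tool_rot: [-1.282, 1.085, -1.088]
wrist_force: [-2.1, -1.4, 2.7]
finger_gap: -0.0002
```

```bash
python3 go.py
```

```text
3.55 tcp [ 0.5824 -0.1851  0.0253] F [-2.1 -1.4  2.7] gap -0.0 yaw 0.165
n tcp in case xy [-0.0836 -0.0016]
w tcp in case xy [-0.1356 -0.3334]
```

Still sliding, so I'll push gently until the force rises at the stop.

step_arm(rows=[[0,0,0,0.3,0],[0,0,0,0.6,0],[0,0,0,0.9,0],[0,0,0,0.9,0]])

```text
time_s: 3.88
eef_pos: [0.5904, -0.1836, 0.0238]
tool_rot: [-1.282, 1.086, -1.088]
wrist_force: [-1.2, -0.3, 1.6]
finger_gap: -0.0001
```

```bash
python3 go.py
```

```text
3.88 tcp [ 0.5904 -0.1836  0.0238] F [-1.2 -0.3  1.6] gap -0.0 yaw 0.165
n tcp in case xy [-0.0755 -0.0014]
w tcp in case xy [-0.1274 -0.3335]
```

step_arm(rows=[[0,0,0,0.2,0],[0,0,0,0.4,0],[0,0,0,0.6,0],[0,0,0,0.6,0]])

```text
time_s: 4.22
eef_pos: [0.5903, -0.1835, 0.0228]
tool_rot: [-1.29, 1.097, -1.082]
wrist_force: [-10.2, -0.6, 7.3]
finger_gap: -0.0003
```

```bash
python3 go.py
python3 - <<'E'
from h import *
p=ctrl.grab_frame("wrist");cv2.imwrite("pics/w1.png",p["color"])
p=ctrl.grab_frame("side");cv2.imwrite("pics/s2.png",p["color"][60:360,100:500].repeat(2,0).repeat(2,1))
E
```

```text
4.22 tcp [ 0.5903 -0.1835  0.0228] F [-10.2  -0.6   7.3] gap -0.0 yaw 0.163
n tcp in case xy [-0.0756 -0.0013]
w tcp in case xy [-0.1275 -0.3334]
```

View pics/s2.png

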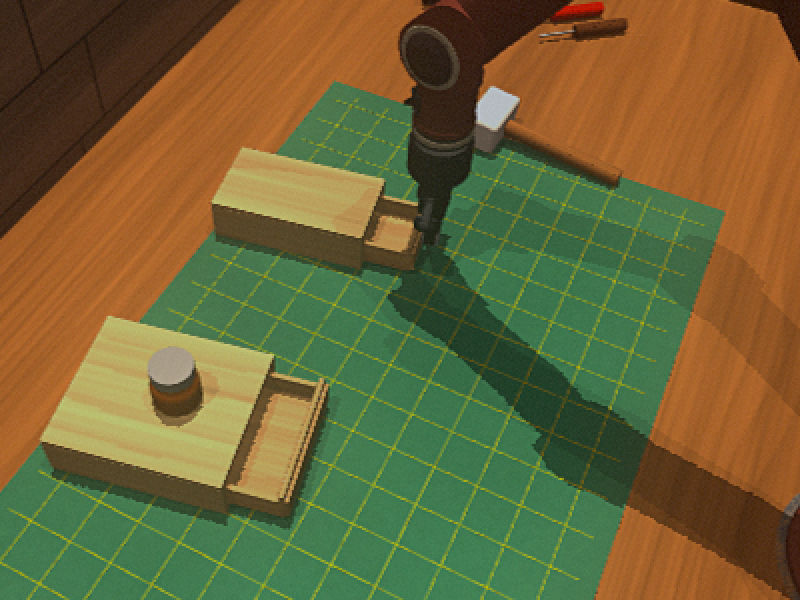

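The tray moved no further while the force rose to 10 N, so it is at its stop. About 55 mm of the well is still showing, as expected for a tray that is home. I'll hold it a moment, then back off and rise.

step_arm(rows=[[0,0,0,0.2,0],[0,0,0,0.2,0],[0,0,0,0.2,0],[0,0,0,-1.5,0],[0,0,0,-4,0],[0,0,-3,-4,0],[0,0,-7,-4,0],[0,0,-11,-4,0],[0,0,-15,-4,0],[0,0,-15,-4,0]])

```text
time_s: 5.15
eef_pos: [0.5632, -0.1903, 0.1824]
tool_rot: [-1.273, 1.07, -1.101]
wrist_force: [0.8, -1.0, 0.4]
finger_gap: -0.0003
```

```bash
python3 go.py w,-.028,0,.175
python3 - <<'E'
from h import *
p=ctrl.grab_frame("side");P=pts(p);q=P.reshape(-1,3)
for o,a,lo,hi,w in(([.6646,-.1698],.165,-.16,-.03,.03),([.649,.1686],.2,-.16,-.03,.06)):
    o=np.array(o);l=(q[:,:2]-o)@np.array([[np.cos(a),-np.sin(a)],[np.sin(a),np.cos(a)]])
    L=l[(l[:,0]>lo)&(l[:,0]<hi)&(abs(l[:,1])<w)&(q[:,2]>.048)&(q[:,2]<.056),0];print(np.percentile(L,[1,10,50,90,99]).round(4),len(L))
E
```

```text
5.15 tcp [ 0.5632 -0.1903  0.1824] F [ 0.8 -1.   0.4] gap -0.0 yaw 0.165
n tcp in case xy [-0.1033 -0.0035]
w tcp in case xy [-0.1553 -0.3347]
w,-.028,0,.175 world [0.622 0.163 0.175] tool d cm [-33.9    0.68  11.55]
[-0.0588 -0.0584 -0.0559 -0.0534 -0.0528] 42
[-0.06   -0.0594 -0.0571 -0.0547 -0.0538] 145
```

step_arm(rows=[[0,-3.5,0,1,0],[0,-7,0,2,0],[0,-10.5,0,3,0],[0,-14,0,4,0],[0,-17.5,0,5.5,0],[0,-21,0,7,-0.035],[0,-24.5,0,8.5,-0.035],[0,-28,0,10,-0.035],[0,-31.5,0,11,-0.035],[0,-33.9,0,11.5,-0.035]])

```text
time_s: 6.03
eef_pos: [0.6144, 0.1705, 0.172]
tool_rot: [-1.296, 1.059, -1.055]
wrist_force: [0.2, 0.3, -0.1]
finger_gap: -0.0003
```

step_arm(rows=[[0,0,0,0,0],[0,0,2,0,0],[0,0,4,0,0],[0,0,6,0,0],[0,0,8,0,0],[0,0,8,0,0]])

```text
time_s: 6.53
eef_pos: [0.611, 0.1632, 0.088]
tool_rot: [-1.305, 1.067, -1.057]
wrist_force: [-0.0, -0.2, 0.4]
finger_gap: -0.0003
```

```bash
python3 go.py w,-.028,0,.022
python3 - <<'E'
from h import *
p=ctrl.grab_frame("side");cv2.imwrite("pics/s3.png",p["color"][160:360,100:367].repeat(3,0).repeat(3,1)[:600,:800])
E
```

```text
6.53 tcp [0.611  0.1632 0.088 ] F [-0.  -0.2  0.4] gap -0.0 yaw 0.2
n tcp in case xy [0.0019 0.3373]
w tcp in case xy [-0.0383  0.0023]
w,-.028,0,.022 world [0.622 0.163 0.022] tool d cm [0.22 6.59 1.09]
```

View pics/s3.png

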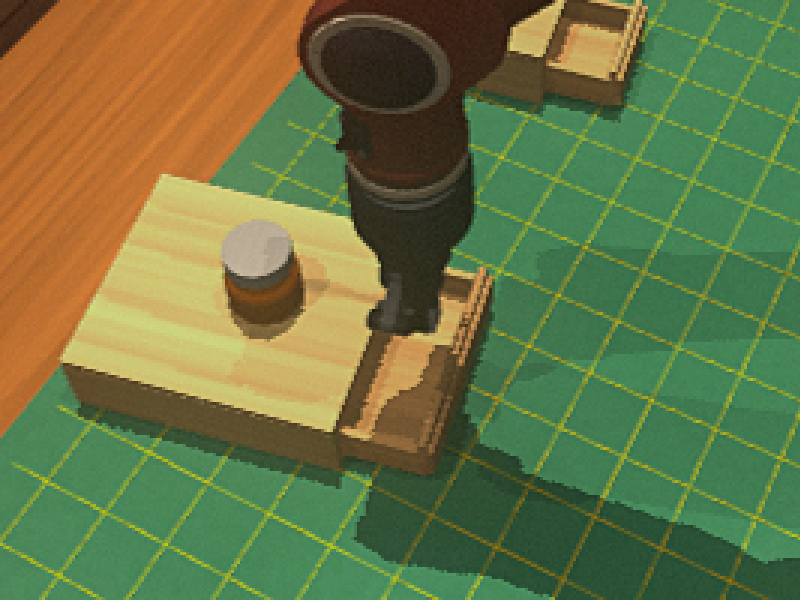

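The fingers hang over the well at (405,320), clear of the jar and roof. I'll shift slightly inward, then go down.

step_arm(rows=[[0,0.2,0,0.5,0],[0,0.2,0,0.9,0],[0,0.2,1.5,0.9,0],[0,0.2,3,0.9,0],[0,0.2,4.5,0.9,0],[0,0.2,5.6,0.9,0],[0,0.2,6.4,0.9,0],[0,0.2,6.4,0.9,0]])

```text
time_s: 7.25
eef_pos: [0.6232, 0.1639, 0.0282]
tool_rot: [-1.298, 1.062, -1.06]
wrist_force: [-1.5, -0.2, -0.3]
finger_gap: -0.0002
```

```bash
python3 go.py w,-.165,0,.022
```

```text
7.25 tcp [0.6232 0.1639 0.0282] F [-1.5 -0.2 -0.3] gap -0.0 yaw 0.2
n tcp in case xy [0.014 0.336]
w tcp in case xy [-0.0262  0.0005]
w,-.165,0,.022 world [0.487 0.136 0.022] tool d cm [  0.06   0.65 -13.88]
```

step_arm(rows=[[0,0,0.3,-0.8,0],[0,0,0.3,-1.6,0],[0,0,0.3,-2.6,0],[0,0,0.3,-3.8,0],[0,0,0.3,-5,0],[0,0,0.3,-6.2,0],[0,0,0.3,-7.4,0],[0,0,0.3,-8.6,0],[0,0,0.3,-9.8,0],[0,0,0.3,-11,0]])

```text
time_s: 8.08
eef_pos: [0.5183, 0.143, 0.0278]
tool_rot: [-1.29, 1.056, -1.063]
wrist_force: [4.3, 0.2, -2.5]
finger_gap: 0.0003
```

step_arm(rows=[[0,0,0,-0.6,0],[0,0,0,-1.2,0],[0,0,0,-1.8,0],[0,0,0,-2.4,0],[0,0,0,-2.6,0],[0,0,0,-2.6,0]])

```text
time_s: 8.58
eef_pos: [0.4895, 0.1371, 0.0264]
tool_rot: [-1.298, 1.061, -1.06]
wrist_force: [0.9, 1.5, 0.7]
finger_gap: 0.0001
```

```bash
python3 go.py
```

```text
8.58 tcp [0.4895 0.1371 0.0264] F [0.9 1.5 0.7] gap 0.0 yaw 0.2
n tcp in case xy [-0.1223  0.3315]
w tcp in case xy [-0.1626  0.0008]
```

step_arm(rows=[[0,0,0,-0.3,0],[0,0,0,-0.6,0],[0,0,0,-0.9,0],[0,0,0,-0.9,0]])

```text
time_s: 8.92
eef_pos: [0.4891, 0.1371, 0.0268]
tool_rot: [-1.283, 1.051, -1.067]
wrist_force: [12.7, 2.3, -7.9]
finger_gap: 0.0001
```

```bash
python3 go.py
```

```text
8.92 tcp [0.4891 0.1371 0.0268] F [12.7  2.3 -7.9] gap 0.0 yaw 0.199
n tcp in case xy [-0.1227  0.3315]
w tcp in case xy [-0.1629  0.0009]
```

The wide tray is at its end stop: the force rose to 13 N with no travel. I'll ease off the lip into the well, then rise.

step_arm(rows=[[0,0,0,0,0],[0,0,0,1,0],[0,0,0,1.9,0],[0,0,0,1.9,0],[0,0,-2,1.9,0],[0,0,-5,1.9,0],[0,0,-9,1.9,0],[0,0,-13,1.9,0],[0,0,-17,1.9,0],[0,0,-17,1.9,0]])

```text
time_s: 9.75
eef_pos: [0.5032, 0.1402, 0.2033]
tool_rot: [-1.286, 1.053, -1.065]
wrist_force: [0.9, 0.4, 0.3]
finger_gap: 0.0
```

step_arm(rows=[[0,3,0,0,0],[0,6,0,0,0],[0,9,0,0,0],[0,12,0,0,0],[0,15,0,0,0],[0,15,0,0,0],[0,15,0,0,0]])

```text
time_s: 10.33
eef_pos: [0.5284, -0.0104, 0.1953]
tool_rot: [-1.298, 1.067, -1.063]
wrist_force: [-0.3, 0.2, -0.1]
finger_gap: 0.0001
```

```bash
python3 go.py
python3 - <<'E'
from h import *
for n in("side","top"):
    p=ctrl.grab_frame(n);P=pts(p);q=P.reshape(-1,3);cv2.imwrite(f"pics/{n}9.png",p["color"])
    for o,a,w in(([.6646,-.1698],.165,.03),([.649,.1686],.2,.06)):
        o=np.array(o);l=(q[:,:2]-o)@np.array([[np.cos(a),-np.sin(a)],[np.sin(a),np.cos(a)]])
        L=l[(l[:,0]>-.2)&(l[:,0]<-.03)&(abs(l[:,1])<w)&(q[:,2]>.048)&(q[:,2]<.056),0]
        if len(L):print(n,np.percentile(L,[1,10,50,90,99]).round(4),len(L))
    for t in "spool_mid bottle_mid mallet_mid jar_mid".split():
        for d in ctrl.outline_of(p,t)[:1]:print(n,t,round(d["conf"],2),np.median(P[d["region"]],axis=0).round(3))
E
```

```text
10.33 tcp [ 0.5284 -0.0104  0.1953] F [-0.3  0.2 -0.1] gap 0.0 yaw 0.195
n tcp in case xy [-0.1082  0.1796]
w tcp in case xy [-0.1538 -0.1514]
side [-0.0583 -0.0578 -0.055  -0.0532 -0.0529] 18
side [-0.1792 -0.1786 -0.1762 -0.1739 -0.1734] 142
side spool_mid 0.58 [0.445 0.355 0.044]
side bottle_mid 0.94 [0.539 0.426 0.091]
side mallet_mid 0.7 [ 0.526 -0.421  0.025]
side jar_mid 0.7 [0.722 0.192 0.114]
top [-0.0619 -0.0612 -0.0588 -0.0563 -0.0558] 52
top [-0.1824 -0.182  -0.1795 -0.1771 -0.1764] 110
top spool_mid 0.64 [0.443 0.342 0.043]
top bottle_mid 0.77 [0.541 0.401 0.086]
top mallet_mid 0.87 [ 0.58  -0.427  0.035]
top jar_mid 0.88 [0.72  0.174 0.117]
```

View pics/side9.png

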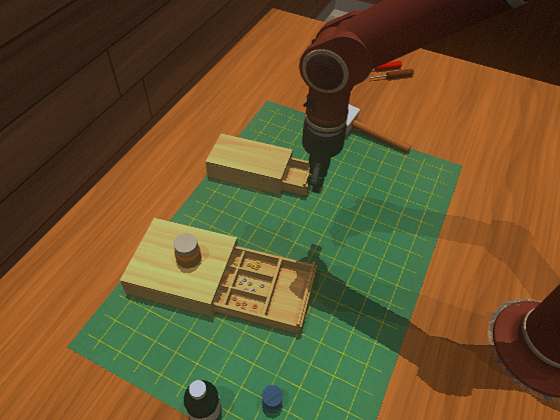

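The wide tray is out with its rivets exposed (255,285), and the narrow tray is home. Nothing touches the robot, so I'm handing in.

```bash
python3 -c "
from station import ctrl
print(ctrl.close_job())"
```

```text
the job is handed in; nothing more can be done
None
```

The narrow tray is pushed home and the wide tray is drawn out to its end stop. I handed the job in at about 10.4 s; the hand-in gives no verdict.

- **Narrow tray:** I pushed it with closed fingers until it stopped moving and the force rose to about 10 N. The last side view puts its lip at about 55 mm from the case front, which is where it sits when home. The top camera read about 3 mm more for both trays, a calibration-sized offset.
- **Wide tray:** I hooked the fingers behind its lip from inside the well and drew it out until it stopped at about 13 N. Its lip moved 119 mm between the side views before and after, and it started about 1 mm open. I never pressed the outside of its front.
- **Bystanders:** The spool, bottle and jar read within about 1 mm of their starting positions in both cameras. The top camera shows the mallet unmoved. The side camera's value for it shifted by about 56 mm, because the arm hid part of the mallet in that picture.
- **Arm:** It finished up and clear of everything, with the wrist force near zero.

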